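# Turn the divider of the finish sample book

### The arm

A 6-joint arm with a two-finger parallel gripper is mounted at the origin on a cart in front of the work surface, level with it; the furniture and walls round the work are solid. World frame = base frame: x ahead of the robot, y to its left, z up, the work surface at z = 0. Lengths are in mm, angles in rad, forces in N, time in s.
With the tool pointing down it reaches from about 400 to 825 mm from the base axis. Payload 7 kg.
Tool frame: the origin (TCP) lies at the very end of the fingers, on their centre line; the grasp point (between the pads) lies 19 mm behind it; z points along the fingers, y is the line along which they close (so a half turn about z gives the same grasp; the last joint's range is limited). The gripper opens to 88 mm and grips with 3 to 60 N. Pads are 19 mm wide; open, the fingers measure 130 mm over their backs; the gripper's body (78 mm by 193 mm) begins 47 mm behind the grasp point.
Start: joints at [1.619, 0.359, 0.012, 0, -1.224, -0.288], TCP at [160.329, 655.66, 226.561] pointing down, gripper open.
Joint ranges: [-3.07, 3.07], [-1.43, 2.12], [-1.02, 1.25], [-3.03, 1.67], [-3.05, -0], [-3.03, 3.03]. Speed limits (rad/s): [2.39, 2.39, 3.01, 3.14, 3.14, 3.14].

### API

Orientations are given as [roll, pitch, yaw] about the fixed x, y, z axes, in that order (R = Rz(yaw) Ry(pitch) Rx(roll)).
In Python, from cell import observe, optics, sign_off gives the robot as it stands.
- The arm moves only by the tool move_arm, never from a script. Its argument "steps" is text: rows parted by semicolons, each of 6 numbers parted by spaces: the shift along the world's x, y, z in m, then the turn, a rotation vector about the world's x, y, z in rad. A call has 1 to 5 rows; each row is the pose to reach, as a shift and turn from the pose commanded when the call began; what a row does not reach only later rows make up. A row lasts 1/10 s, in which the tool goes at most 50 mm and 8.59 degrees, less where a joint would pass 70% of its speed; a pose out of reach is approached as far as the arm can. A call with a gripper value outside its range is refused whole. "fingers" is the opening, from 0 (shut) to 1 (fully open), set as the call begins (left out, the last holds). The fingers move at their own pace and stop on an object; "force" is the grip in N (left out, the last holds). Time passes only in rows, so rows that repeat a pose let the fingers close. It gives the time, the measured TCP pose, the force, the opening and the grip force at its end, in the units of the state.
- observe(): the state, without advancing time (a new reading comes with each control period).
- optics.snapshot(name): name is "side" or "top"; returns a dict with "image" (420x560x3 uint8, red, green, blue), "mtx" (3x3 intrinsics, pixels), "extrinsics" (4x4, takes a point from world to camera coordinates). Camera axes: x right, y down, z forward; pixel columns grow to the right and rows downward; lengths in mm; the calibration is good to about 2 mm. A picture is of the moment at which its call begins. There is no depth.
- sign_off(): hands the job in; it is judged then, once.
The state is a dict: "t": time; "qpos": joint angles; "qvel": joint speeds; "joint_efforts": joint torques, N m; "tcp_pos": TCP position; "tool_rot": TCP orientation; "ft_force": force on the tool from outside, world axes, zero at the start; "ft_torque": the same for the moment, N m; "opening": finger opening in mm; "grip_force": force on a finger pad.
Only numpy, scipy, OpenCV 4.12 (cv2) and the standard library are available. Lean on these libraries where they do the work, as an engineer would, in place of code of your own. Each camera call takes 0.05 s, during which the arm holds its last target. There are 200 camera calls.

### The job

Turn the long yellow divider board of the wood-finish sample book over its spine, from the left side to lie fully flat on the right side with its blue back up. Push it round with the fingertips, from under its free edge and over: do not pinch the board, move it gently rather than flinging or slamming it, and leave the jar, tape measure and pliers where they are. Finish clear of the book.

Things in the scene. Friction and masses are not known exactly. Their poses are not given: they have to be found in the camera images.
- sample_book: Wood-finish sample book, fixed to the bench: dark plinth 130 x 192 x 24 mm with stacks of boards left and right of a steel spine. Origin: underside centre, on the bench. x along the spine, away from the robot (yaw -0.45 to 0.15), y left, where the divider starts, z up. Stacks reach 88 mm, plinth 96 mm to each side; stacks are 63 mm high, spine 74 mm; the divider overhangs them.
- spine_mid (a point): Point on the divider's hinge axis at its middle, 70 mm above the bench, over the book's origin. The hinge axis is level, along the book's x.
- divider (a joint): Hinge angle of the divider board, rad: 0 = flat on the left (book +y), 1.57 = upright, 3.14 = flat on the right; starts between 0 and 0.3. The hinge is stiff: the board (about 150 g) stays at any angle where it is left and takes about 2 to 4 N at its free edge to turn; it stops dead at 0 and 3.14.
- divider_edge (a point): Middle of the free edge of the divider (yellow face, blue back), 125 mm from the hinge axis, at half thickness; its frame turns with the board: x along the hinge, y from hinge to free edge, z out of the yellow face. The board is 112 mm along the spine, spans 10 to 125 mm from the axis, 8 mm thick at the rim, 11 mm thick where veneered.
- screw_jar: Loose glass jar of screws with a tan lid, 66 mm across, 83 high, front right; origin at the centre of its underside. Leave alone.
- tape_measure: Loose yellow and black tape measure, 38 x 87 x 66 mm, front left of the vice; origin at its underside. Leave alone.
- pliers: Loose red-handled pliers lying flat, 55 x 181 x 13 mm, left of the vice; origin at its underside. Leave alone.

How it is judged:
By the outcome, as a careful person would: the job done as asked, in the order asked, and still so for the second after the job is handed in, with the robot touching nothing.
It also fails if it takes over 53 s, if anything falls off the work surface, if the arm or the gripper's body presses on something with over 40 N, if the wrist force passes 120 N, or if a joint passes its speed limit or range.

## Working session

There is one attempt and no reset: what is moved stays moved. The work goes in short steps, Python scripts to look and compute and a tool call to move; the robot and the scene stay as the last step left them, time stands still between calls to the robot, and variables do not carry over. Pictures are saved under pics/ and viewed, at most 10 in all, crops included, and the job is handed in when it is done.

Besides the shell and the picture viewer there is one more tool, called after ">>>" as name(argument=value, ...) on one line, values as JSON. move_arm: Moves the arm, as the interface text tells. Its arguments: {"type":"object","properties":{"steps":{"type":"string"},"fingers":{"type":"number"},"force":{"type":"number"}},"required":["steps"]}

```bash
mkdir -p pics; python3 - <<'E'
from cell import observe, optics
import cv2
for n in("side","top"):
    s=optics.snapshot(n); cv2.imwrite(f"pics/{n}0.png",s["image"][:,:,::-1]); print(n,s["mtx"].tolist(),s["extrinsics"].round(4).tolist())
print(observe())
E
```

```text
side [[421.3750622642051, 0.0, 281.7034047128761], [0.0, 421.3750622642051, 217.6158216161223], [0.0, 0.0, 1.0]] [[0.9521, -0.305, -0.0213, -408.2696], [-0.1485, -0.4004, -0.9042, 192.78], [0.2673, 0.8641, -0.4265, 878.715], [0.0, 0.0, 0.0, 1.0]]
top [[539.9714001614079, 0.0, 292.02708493437103], [0.0, 539.9714001614079, 206.51589363404003], [0.0, 0.0, 1.0]] [[0.0024, -1.0, -0.0065, 86.8338], [-0.9808, -0.0011, -0.1952, 458.5511], [0.1952, 0.0069, -0.9807, 1305.8278], [0.0, 0.0, 0.0, 1.0]]
{'t': 0.1, 'qpos': array([ 1.61909267e+00,  3.59324499e-01,  1.11758898e-02, -2.50437989e-04,
       -1.22410922e+00, -2.88083442e-01]), 'qvel': array([ 1.85588114e-03, -1.41018757e-03,  3.53797720e-03, -8.12707875e-05,
        5.54175363e-04,  5.21275420e-04]), 'joint_efforts': array([-1.45647824e-03, -5.84163558e+01,  2.93750256e+01,  7.01550275e+00,
        1.01607552e-02, -4.89055708e-05]), 'tcp_pos': array([160.2631367 , 655.26684392, 225.73193673]), 'tool_rot': array([ 3.14012448e+00, -1.89526455e-04, -2.39872231e-01]), 'ft_force': array([-0.13714744,  0.14925871, -0.03835468]), 'ft_torque': array([-0.01127384,  0.00227182, -0.02811537]), 'grip_force': 0.0, 'opening': 87.4205202318736}
```

View pics/side0.png

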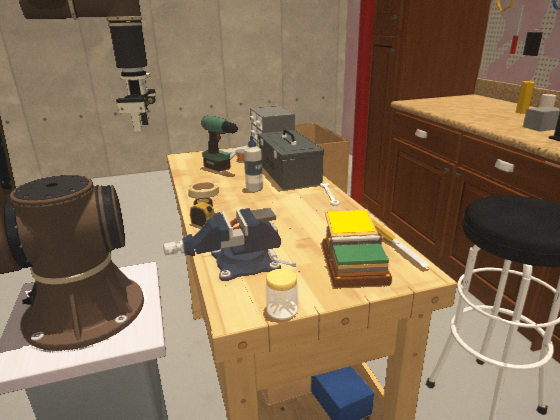

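View pics/top0.png

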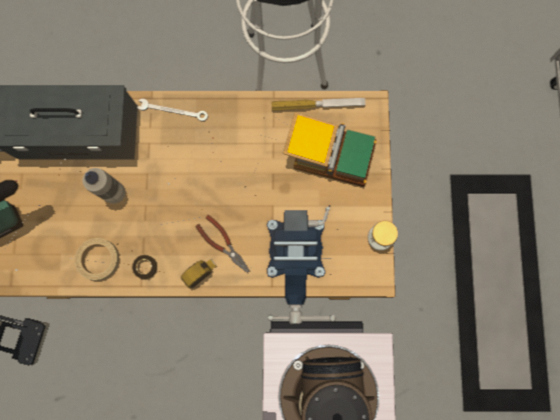

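The side view shows the book at about (357,245), its yellow divider at (350,223) and the jar at (282,292). In the top view the yellow board is at (312,139), the green stack at (355,155) and the spine at (337,147), with the vice between the robot and the book.

```bash
python3 - <<'E'
import cv2,numpy as np
a=cv2.imread("pics/top0.png")[105:195,275:390]; b=cv2.imread("pics/side0.png")[200:295,315:400]
r=lambda i,k:cv2.resize(i,None,fx=k,fy=k,interpolation=cv2.INTER_CUBIC)
a=r(a,4);b=r(b,4)
o=np.zeros((400,800,3),np.uint8);o[:360,:460]=a;o[:380,460:800]=b;cv2.imwrite("pics/c0.png",o)
E
```

```text
(no output)
```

View pics/c0.png

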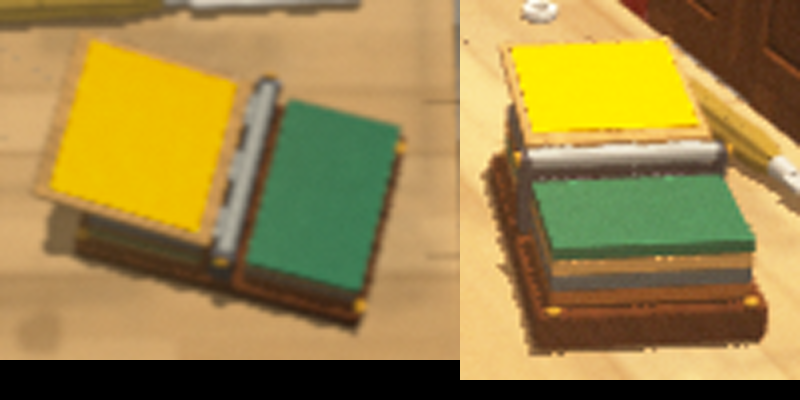

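The crop gives board corners (top crop: free edge (37,193) and (80,42), hinge edge (210,242) and (243,82)). It also shows the green stack and plinth corners, enough to fit the pose and hinge angle.

```bash
cat > h.py <<'E'
import numpy as np
C={"side":([[421.375,0,281.703],[0,421.375,217.616],[0,0,1]],[[0.9521,-0.305,-0.0213,-408.2696],[-0.1485,-0.4004,-0.9042,192.78],[0.2673,0.8641,-0.4265,878.715]]),
"top":([[539.971,0,292.027],[0,539.971,206.516],[0,0,1]],[[0.0024,-1,-0.0065,86.8338],[-0.9808,-0.0011,-0.1952,458.5511],[0.1952,0.0069,-0.9807,1305.8278]])}
def proj(n,P):
    K,E=map(np.array,C[n]); q=K@(E@np.r_[P,1]); return q[:2]/q[2]
def bookw(p,P):
    c,s=np.cos(p[2]),np.sin(p[2]); return np.array([p[0]+c*P[0]-s*P[1],p[1]+s*P[0]+c*P[1],P[2]])
def board(th,x,r,h): # h along yellow normal
    return [x,r*np.cos(th)-h*-np.sin(th)*-1, 70+r*np.sin(th)+h*np.cos(th)]
E
python3 - <<'E'
from h import *
from scipy.optimize import least_squares
T=lambda u,v:("top",np.array([275+u/4-.4,105+v/4-.4])); S=lambda u,v:("side",np.array([315+(u-460)/4-.4,200+v/4-.4]))
B=lambda x,r:('b',x,r)
obs=[(T(37,193),B(-56,125)),(T(80,42),B(56,125)),(S(503,47),B(-56,125)),(S(520,145),B(-56,10)),(S(708,138),B(56,10)),(T(210,240),B(-56,10)),
(T(402,127),('s',1)),(T(362,290),('s',-1)),(S(552,255),('s',-1)),(S(753,245),('s',1)),
(S(530,352),('p',-65,0)),(S(765,338),('p',65,0)),(T(355,328),('p',-65,0)),(T(405,145),('p',65,24))]
def pt(p,m):
    if m[0]=='b': P=board(p[3],m[1],m[2],4)
    elif m[0]=='s': P=[m[1]*p[4],-88,63]
    else: P=[m[1],-96,m[2]]
    return bookw(p,P)
f=lambda p:np.concatenate([proj(o[0],pt(p,m))-o[1] for o,m in obs])
r=least_squares(f,[680,-80,-.25,.1,56],x_scale=[100,100,.1,.1,50],loss='soft_l1')
print(r.x.round(3));print(r.fun.reshape(-1,2).round(1) if len(r.fun)==28 else r.fun); 
J=np.linalg.inv(r.jac.T@r.jac);print(np.sqrt(np.diag(J)))
p=r.x
for x in(-56,0,56):print(bookw(p,board(p[3],x,125,0)))
E
```

```text
[ 6.04079e+02 -2.30530e+01 -2.70000e-01  9.60000e-02  5.47900e+01]
[[-1.4  1. ]
 [-0.  -2.6]
 [-0.8  0.1]
 [ 1.2 -0.2]
 [ 1.3 -0.3]
 [-0.2  2.4]
 [ 0.1  1.1]
 [-0.5  0.8]
 [ 0.1 -2. ]
 [ 0.1 -1.4]
 [ 0.6  0.3]
 [ 0.2  1.5]
 [ 0.2  1.8]
 [ 1.1 -1.4]]
[1.20217635 0.99845053 0.01062829 0.02474686 1.38314676]
[583.29583536 111.80390723  81.94750338]
[637.26706335  96.8671556   81.94750338]
[691.23829134  81.93040396  81.94750338]
```

```bash
cat > ov.py <<'E'
from h import *
import cv2
def over(fs,p,out):
    r=[]
    for n,(u0,v0,w,h) in(("top",(270,98,125,98)),("side",(313,198,85,98))):
        k=800//(125+85)+0
        k=3.8
        im=cv2.resize(cv2.imread(fs[n])[v0:v0+h,u0:u0+w],None,fx=k,fy=k,interpolation=cv2.INTER_CUBIC)
        L=[([board(p[3],a,b,4) for a,b in((-56,10),(56,10),(56,125),(-56,125))],(255,0,0)),([board(p[3],a,b,-4) for a,b in((-56,10),(56,10),(56,125),(-56,125))],(255,255,0)),
        ([[a,b,0] for a,b in((-65,-96),(65,-96),(65,96),(-65,96))],(0,0,255)),([[a,b,24] for a,b in((-65,-96),(65,-96),(65,96),(-65,96))],(255,0,255))]
        for P,c in L:
            q=np.array([(proj(n,bookw(p,X))+.5-[u0,v0])*k for X in P]); cv2.polylines(im,[q.round().astype(int)],True,c,1)
        r.append(im)
    cv2.imwrite(out,np.hstack(r))
E
python3 -c "
from ov import *
over({'top':'pics/top0.png','side':'pics/side0.png'},[604.1,-23,-.265,.096],'pics/o0.png')"
```

```text
(no output)
```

View pics/o0.png

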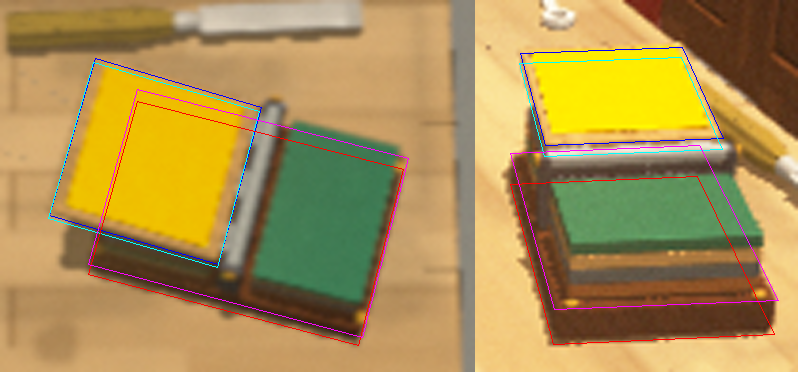

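The overlay agrees with the image within a few mm (board outline in the top crop (50–262, 60–267), side crop (520–722, 47–145)). The pose is good enough to start moving.

```bash
cat > plan.py <<'E'
from h import *
import json,os
from scipy.spatial.transform import Rotation as R, Slerp
from cell import observe
BP=[604.1,-23,-.265]
X=np.array([np.cos(BP[2]),np.sin(BP[2]),0]);Y=np.array([-X[1],X[0],0]);Z=np.array([0,0,1.])
H=np.array([BP[0],BP[1],70.])
def rot(e):
    d=-(np.cos(e)*Y+np.sin(e)*Z); y=-X; return R.from_matrix(np.c_[np.cross(y,d),y,d])
E0=np.radians(35)
def elev(th): return E0 if th<E0 else E0+(th-E0)*np.radians(55)/(np.pi-E0)
def contact(th,back=0,gap=0,r=108.):
    e=elev(th); b=np.cos(e)*Y+np.sin(e)*Z; up=-np.sin(e)*Y+np.cos(e)*Z
    u=np.cos(th)*Y+np.sin(th)*Z; n=np.sin(th)*Y-np.cos(th)*Z
    P=H+125*u+4*n-18*b if th<e else H+r*u+5.5*n
    return P-9.5*up-gap*up+back*b, rot(e)
def load():
    if os.path.exists("cmd.json"):
        c=json.load(open("cmd.json")); return np.array(c[0]),R.from_rotvec(c[1])
    return np.array([160.329,655.66,226.561]),R.from_euler("xyz",[np.pi,0,-.24])
def save(p,r): json.dump([list(p),list(r.as_rotvec())],open("cmd.json","w"))
def check():
    s=observe();p,r=load();m=R.from_euler("xyz",s["tool_rot"])
    print("t",round(s["t"],2),"err",(s["tcp_pos"]-p).round(1),(m*r.inv()).as_rotvec().round(3),"F",s["ft_force"].round(1),"q",s["qpos"].round(2))
def emit(poses):
    p0,r0=load()
    for k in range(0,len(poses),5):
        rows=[]
        for p,r in poses[k:k+5]:
            rows.append(list(((p-p0)/1000).round(4))+list((r*r0.inv()).as_rotvec().round(3)))
        print("; ".join(" ".join(f"{v:g}" for v in w) for w in rows))
        p0,r0=p0+1000*np.array(rows[-1][:3]),R.from_rotvec(rows[-1][3:])*r0
    save(p0,r0)
def line(p1,r1,n):
    p0,r0=load(); f=np.arange(1,n+1)/n; s=Slerp([0,1],R.concatenate([r0,r1]))
    return [(p0+(p1-p0)*a,s(a)) for a in f]
E
python3 - <<'E'
from plan import *
p,r=contact(.096,back=90,gap=8); print(p,r.as_euler("xyz"))
q=p+[0,0,180]
emit(line(q,r,20)); print(load()[0])
E
```

```text
[654.86440348 164.05846287 104.96233698] [ 3.14159265 -0.95993109 -1.83579633]
0.0247 -0.0246 0.0029 -0.046 -0.027 -0.073; 0.0495 -0.0492 0.0058 -0.091 -0.054 -0.146; 0.0742 -0.0737 0.0088 -0.137 -0.081 -0.219; 0.0989 -0.0983 0.0117 -0.183 -0.108 -0.292; 0.1236 -0.1229 0.0146 -0.229 -0.135 -0.365
0.0248 -0.0246 0.0029 -0.045 -0.027 -0.073; 0.0495 -0.0492 0.0058 -0.091 -0.054 -0.146; 0.0742 -0.0737 0.0088 -0.137 -0.081 -0.219; 0.0989 -0.0983 0.0117 -0.183 -0.108 -0.292; 0.1237 -0.1229 0.0146 -0.228 -0.135 -0.365
0.0247 -0.0246 0.0029 -0.046 -0.027 -0.073; 0.0494 -0.0492 0.0058 -0.092 -0.054 -0.146; 0.0741 -0.0737 0.0088 -0.138 -0.081 -0.219; 0.0989 -0.0983 0.0117 -0.183 -0.108 -0.292; 0.1236 -0.1229 0.0146 -0.229 -0.135 -0.365
0.0247 -0.0246 0.0029 -0.046 -0.027 -0.073; 0.0495 -0.0492 0.0058 -0.091 -0.054 -0.147; 0.0742 -0.0737 0.0088 -0.137 -0.081 -0.22; 0.0989 -0.0983 0.0117 -0.183 -0.108 -0.293; 0.1236 -0.1229 0.0146 -0.229 -0.135 -0.366
[654.829 164.06  284.961]
```

>>> move_arm(steps="0.025 -0.025 0.003 -0.046 -0.027 -0.073; 0.05 -0.049 0.006 -0.091 -0.054 -0.146; 0.074 -0.074 0.009 -0.137 -0.081 -0.219; 0.099 -0.098 0.012 -0.183 -0.108 -0.292; 0.1236 -0.1229 0.0146 -0.229 -0.135 -0.365", fingers=0, force=10)

```text
t: 0.6
tcp_pos: [284.6, 531.7, 241.1]
tool_rot: [2.985, -0.217, -0.593]
ft_force: [-0.0, 0.6, 0.4]
opening: 53.5
grip_force: 0.0
```

>>> move_arm(steps="0.025 -0.025 0.003 -0.046 -0.027 -0.073; 0.05 -0.049 0.006 -0.091 -0.054 -0.146; 0.074 -0.074 0.009 -0.137 -0.081 -0.219; 0.099 -0.098 0.012 -0.183 -0.108 -0.292; 0.1237 -0.1229 0.0146 -0.228 -0.135 -0.365")

```text
t: 1.1
tcp_pos: [408.3, 408.9, 255.7]
tool_rot: [2.91, -0.471, -0.934]
ft_force: [0.7, 0.1, 0.6]
opening: 13.5
grip_force: 0.0
```

```bash
python3 -c "
from plan import *
print(observe()['tcp_pos'],observe()['tool_rot'],observe()['qpos'])"
```

```text
[408.34220002 408.91306135 255.66687844] [ 2.91017991 -0.4711285  -0.93394226] [ 1.27236896  0.41853731 -0.03417197  0.22125404 -1.59324623 -0.74008003]
```

>>> move_arm(steps="0.025 -0.025 0.003 -0.046 -0.027 -0.073; 0.05 -0.049 0.006 -0.091 -0.054 -0.146; 0.074 -0.074 0.009 -0.137 -0.081 -0.219; 0.099 -0.098 0.012 -0.183 -0.108 -0.292; 0.1236 -0.1229 0.0146 -0.229 -0.135 -0.365")

```text
t: 1.6
tcp_pos: [532.0, 286.1, 270.2]
tool_rot: [2.938, -0.735, -1.317]
ft_force: [0.2, 0.1, -0.0]
opening: 0.3
grip_force: 0.0
```

>>> move_arm(steps="0.025 -0.025 0.003 -0.046 -0.027 -0.073; 0.05 -0.049 0.006 -0.091 -0.054 -0.147; 0.074 -0.074 0.009 -0.137 -0.081 -0.22; 0.099 -0.098 0.012 -0.183 -0.108 -0.293; 0.1236 -0.1229 0.0146 -0.229 -0.135 -0.366")

```text
t: 2.1
tcp_pos: [655.6, 163.3, 284.5]
tool_rot: [-3.14, -0.963, -1.84]
ft_force: [0.5, 0.9, 0.1]
opening: 0.3
grip_force: 0.0
```

```bash
python3 -c "
from plan import *
check()
p,r=contact(.096,back=90,gap=8); emit(line(p,r,5))
p,r=contact(.096,back=0,gap=8); emit(line(p,r,5))"
```

```text
t 2.1 err [ 0.8 -0.8 -0.4] [-0.002 -0.    -0.002] F [0.5 0.9 0.1] q [ 0.76  0.74  0.24  0.47 -1.92 -1.06]
0 -0 -0.036 0 0 0; 0 -0 -0.072 0 0 0; 0 -0 -0.108 0 0 0; 0 -0 -0.144 0 0 0; 0 -0 -0.18 0 0 0
-0.0039 -0.0142 -0.0103 0 0 0; -0.0077 -0.0285 -0.0206 0 0 0; -0.0116 -0.0427 -0.031 0 0 0; -0.0154 -0.0569 -0.0413 0 0 0; -0.0193 -0.0712 -0.0516 0 0 0
```

Reachable. I'll descend and check before entering under the edge.

>>> move_arm(steps="0 0 -0.036 0 0 0; 0 0 -0.072 0 0 0; 0 0 -0.108 0 0 0; 0 0 -0.144 0 0 0; 0 0 -0.18 0 0 0")

```text
t: 2.6
tcp_pos: [654.6, 163.8, 103.1]
tool_rot: [3.141, -0.961, -1.836]
ft_force: [-0.2, 0.4, 0.2]
opening: 0.3
grip_force: 0.0
```

```bash
python3 - <<'E'
from cell import optics
import cv2,numpy as np
a=optics.snapshot("top")["image"][80:220,200:400,::-1]; b=optics.snapshot("side")["image"][130:290,290:410,::-1]
r=lambda i,k:cv2.resize(i,None,fx=k,fy=k,interpolation=cv2.INTER_CUBIC)
a=r(a,2.3);b=r(b,2.7)
o=np.zeros((440,800,3),np.uint8);o[:a.shape[0],:a.shape[1]]=a;o[:b.shape[0],470:470+b.shape[1]]=b;cv2.imwrite("pics/c1.png",o)
E
python3 -c "from plan import *;print(observe()['tcp_pos'],observe()['qpos'])"
```

```text
[652.47472932 162.44440935  99.61085548] [ 0.76238285  0.88121606  0.10309197  0.43805386 -1.67654168 -1.18769778]
```

View pics/c1.png

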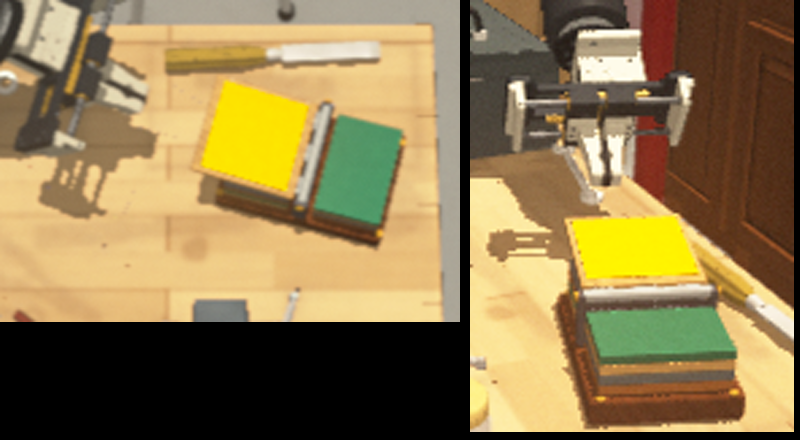

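The picture shows the shut fingertips at about top-crop (140,95), left of the board's free edge (200,130) and in line with its middle, with the wide body along the spine. Now I'll enter.

>>> move_arm(steps="0 0 0 0 0 0; 0 0 0 0 0 0; -0.006 -0.022 -0.016 0 0 0; -0.012 -0.044 -0.032 0 0 0; -0.0193 -0.0712 -0.0516 0 0 0")

```text
t: 3.2
tcp_pos: [636.9, 93.7, 55.5]
tool_rot: [-3.135, -0.956, -1.84]
ft_force: [0.1, -0.7, -0.2]
opening: 0.7
grip_force: 0.0
```

>>> move_arm(steps="0 0 0 0 0 0; 0 0 0 0 0 0")

```text
t: 3.4
tcp_pos: [636.3, 92.8, 55.3]
tool_rot: [-3.138, -0.959, -1.839]
ft_force: [0.6, 1.0, 1.1]
opening: 0.4
grip_force: 0.0
```

```bash
python3 - <<'E'
from plan import *
check()
ths=np.r_[.096,.13,.17,.21,.25,np.arange(.30,.61,.06)]
P=[contact(.096,gap=g) for g in (5,2)]
P+= [contact(t) for t in ths]
P=P[:10]; emit(P)
print(load()[0], ths[:8])
E
```

```text
t 3.4 err [ 0.8 -0.1  1.9] [ 0.001 -0.002 -0.   ] F [0.6 1.  1.1] q [ 0.71  0.85 -0.08  0.48 -1.51 -1.23]
-0.0004 -0.0016 0.0024 0 0 0; -0.0009 -0.0033 0.0049 0 0 0; -0.0012 -0.0044 0.0065 0 0 0; -0.0013 -0.0047 0.0108 0 0 0; -0.0014 -0.0053 0.0157 0 0 0
-0.0002 -0.0007 0.005 0 0 0; -0.0005 -0.0017 0.0099 0 0 0; -0.0009 -0.0031 0.016 0 0 0; -0.0015 -0.0053 0.0231 0 0 0; -0.0021 -0.0078 0.0302 0 0 0
[632.029  79.76   99.261] [0.096 0.13  0.17  0.21  0.25  0.3   0.36  0.42 ]
```

>>> move_arm(steps="-0.0004 -0.0016 0.0024 0 0 0; -0.0009 -0.0033 0.0049 0 0 0; -0.0012 -0.0044 0.0065 0 0 0; -0.0013 -0.0047 0.0108 0 0 0; -0.0014 -0.0053 0.0157 0 0 0")

```text
t: 3.9
tcp_pos: [634.1, 87.9, 69.0]
tool_rot: [3.142, -0.96, -1.836]
ft_force: [1.3, 0.3, -2.5]
opening: 0.6
grip_force: 1.0
```

>>> move_arm(steps="0 -0.001 0.005 0 0 0; -0.0005 -0.002 0.01 0 0 0; -0.001 -0.003 0.016 0 0 0; -0.0015 -0.0053 0.023 0 0 0; -0.0021 -0.0078 0.0302 0 0 0")

```text
t: 4.4
tcp_pos: [631.9, 79.5, 99.8]
tool_rot: [3.142, -0.96, -1.836]
ft_force: [1.0, -0.6, -2.2]
opening: 0.6
grip_force: 1.0
```

```bash
python3 - <<'E'
from plan import *
from cell import optics
import cv2
check()
a=optics.snapshot("top")["image"][80:220,200:400,::-1]; b=optics.snapshot("side")["image"][130:290,290:410,::-1]
r=lambda i,k:cv2.resize(i,None,fx=k,fy=k,interpolation=cv2.INTER_CUBIC)
a=r(a,2.3);b=r(b,2.7)
o=np.zeros((440,800,3),np.uint8);o[:a.shape[0],:a.shape[1]]=a;o[:b.shape[0],470:470+b.shape[1]]=b;cv2.imwrite("pics/c2.png",o)
emit([contact(t) for t in np.arange(.47,.93,.05)])
E
```

```text
t 4.4 err [-0.2 -0.2  0.6] [-0.  0. -0.] F [ 1.  -0.6 -2.2] q [ 0.7   0.79 -0.1   0.49 -1.55 -1.2 ]
-0.0007 -0.0024 0.0057 0 0 0; -0.0014 -0.0051 0.0113 0 0 0; -0.0022 -0.0081 0.0167 0 0 0; -0.0026 -0.0096 0.0213 0.004 -0.001 0; -0.0034 -0.0123 0.0258 0.022 -0.006 0
-0.0008 -0.003 0.0045 0.018 -0.005 0; -0.0017 -0.0062 0.0087 0.037 -0.01 0; -0.0026 -0.0096 0.0128 0.055 -0.015 0; -0.0036 -0.0132 0.0167 0.073 -0.02 0; -0.0046 -0.017 0.0204 0.092 -0.025 0
```

View pics/c2.png

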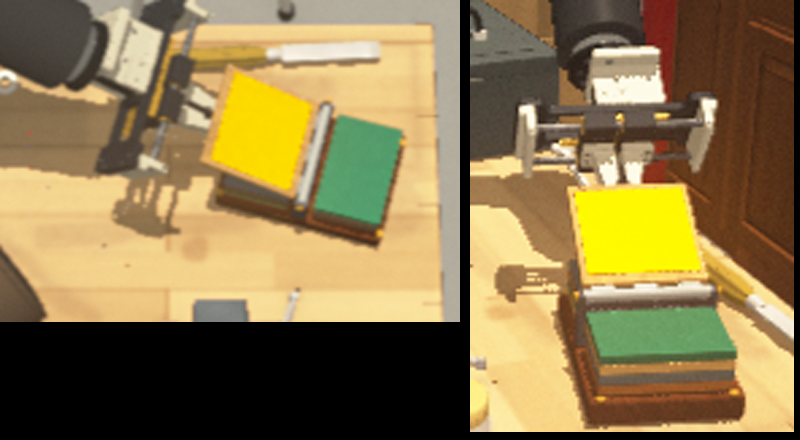

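The board is lifting on the fingertips: free edge at side-crop row 185 (was 215), fingers centred under it. I'll continue.

>>> move_arm(steps="-0.0007 -0.0024 0.0057 0 0 0; -0.0014 -0.005 0.011 0 0 0; -0.002 -0.008 0.0167 0 0 0; -0.0026 -0.01 0.0213 0.004 -0.001 0; -0.0034 -0.0123 0.0258 0.022 -0.006 0")

```text
t: 5.0
tcp_pos: [628.4, 67.2, 124.9]
tool_rot: [3.141, -0.937, -1.835]
ft_force: [0.1, -0.2, -3.9]
opening: 0.3
grip_force: 1.2
```

>>> move_arm(steps="-0.0008 -0.003 0.0045 0.018 -0.005 0; -0.0017 -0.006 0.0087 0.037 -0.01 0; -0.0026 -0.0096 0.0128 0.055 -0.015 0; -0.0036 -0.0132 0.0167 0.073 -0.02 0; -0.0046 -0.017 0.0204 0.092 -0.025 0")

```text
t: 5.5
tcp_pos: [623.8, 50.1, 145.9]
tool_rot: [-3.141, -0.84, -1.836]
ft_force: [0.1, 0.5, -2.1]
opening: 0.1
grip_force: 1.1
```

```bash
python3 - <<'E'
from plan import *
check()
emit([contact(t) for t in np.arange(.97,1.68,.05)])
E
```

```text
t 5.5 err [-0.2 -0.4  0.5] [ 0.002 -0.     0.   ] F [ 0.1  0.5 -2.1] q [ 0.66  0.66 -0.16  0.47 -1.49 -1.14]
-0.0011 -0.0039 0.0035 0.018 -0.005 0; -0.0022 -0.008 0.0068 0.036 -0.01 0; -0.0033 -0.0123 0.0099 0.055 -0.014 0; -0.0045 -0.0167 0.0128 0.073 -0.019 0; -0.0057 -0.0212 0.0154 0.091 -0.024 0
-0.0013 -0.0046 0.0023 0.018 -0.005 0; -0.0026 -0.0094 0.0045 0.037 -0.01 0; -0.0039 -0.0142 0.0063 0.055 -0.015 0; -0.0052 -0.0191 0.008 0.073 -0.02 0; -0.0066 -0.0241 0.0093 0.092 -0.025 0
-0.0013 -0.005 0.0011 0.018 -0.005 0; -0.0027 -0.0101 0.0019 0.036 -0.01 0; -0.0041 -0.0152 0.0025 0.055 -0.015 0; -0.0055 -0.0203 0.0028 0.073 -0.02 0; -0.0069 -0.0254 0.0028 0.091 -0.025 0
```

>>> move_arm(steps="-0.001 -0.004 0.0035 0.018 -0.005 0; -0.0022 -0.008 0.0068 0.036 -0.01 0; -0.0033 -0.0123 0.01 0.055 -0.014 0; -0.0045 -0.0167 0.0128 0.073 -0.019 0; -0.0057 -0.0212 0.0154 0.091 -0.024 0")

```text
t: 6.0
tcp_pos: [618.3, 28.9, 161.2]
tool_rot: [3.141, -0.746, -1.836]
ft_force: [-0.6, 1.6, -2.4]
opening: 0.4
grip_force: 1.1
```

>>> move_arm(steps="-0.0013 -0.0046 0.0023 0.018 -0.005 0; -0.0026 -0.0094 0.0045 0.037 -0.01 0; -0.0039 -0.0142 0.0063 0.055 -0.015 0; -0.0052 -0.0191 0.008 0.073 -0.02 0; -0.0066 -0.0241 0.0093 0.092 -0.025 0")

```text
t: 6.5
tcp_pos: [611.7, 4.8, 170.3]
tool_rot: [3.141, -0.651, -1.836]
ft_force: [0.5, 1.3, -2.2]
opening: 0.1
grip_force: 1.0
```

>>> move_arm(steps="-0.0013 -0.005 0.001 0.018 -0.005 0; -0.0027 -0.01 0.002 0.036 -0.01 0; -0.0041 -0.0152 0.0025 0.055 -0.015 0; -0.0055 -0.0203 0.0028 0.073 -0.02 0; -0.0069 -0.0254 0.0028 0.091 -0.025 0")

```text
t: 7.0
tcp_pos: [604.8, -20.7, 173.1]
tool_rot: [3.142, -0.557, -1.836]
ft_force: [0.5, 0.8, -1.1]
opening: 0.5
grip_force: 0.9
```

```bash
python3 - <<'E'
from plan import *
from cell import optics
import cv2
check()
a=optics.snapshot("top")["image"][80:220,200:400,::-1]; b=optics.snapshot("side")["image"][130:290,290:410,::-1]
r=lambda i,k:cv2.resize(i,None,fx=k,fy=k,interpolation=cv2.INTER_CUBIC)
a=r(a,2.3);b=r(b,2.7)
o=np.zeros((440,800,3),np.uint8);o[:a.shape[0],:a.shape[1]]=a;o[:b.shape[0],470:470+b.shape[1]]=b;cv2.imwrite("pics/c3.png",o)
emit([contact(t) for t in np.arange(1.72,2.43,.05)])
E
```

```text
t 7.0 err [-0.1 -0.4  0.1] [ 0.002 -0.001  0.   ] F [ 0.5  0.8 -1.1] q [ 0.52  0.44 -0.27  0.4  -1.29 -0.98]
-0.0014 -0.0051 -0.0002 0.018 -0.005 0; -0.0028 -0.0102 -0.0007 0.037 -0.01 0; -0.0041 -0.0153 -0.0015 0.055 -0.015 0; -0.0055 -0.0203 -0.0025 0.073 -0.02 0; -0.0068 -0.0252 -0.0038 0.092 -0.025 0
-0.0013 -0.0049 -0.0016 0.018 -0.005 0; -0.0026 -0.0097 -0.0034 0.036 -0.01 0; -0.0039 -0.0144 -0.0055 0.055 -0.015 0; -0.0052 -0.019 -0.0078 0.073 -0.02 0; -0.0064 -0.0234 -0.0103 0.091 -0.025 0
-0.0011 -0.0043 -0.0028 0.018 -0.005 0; -0.0023 -0.0085 -0.0057 0.037 -0.01 0; -0.0034 -0.0125 -0.0089 0.055 -0.015 0; -0.0044 -0.0164 -0.0124 0.073 -0.02 0; -0.0054 -0.0201 -0.016 0.092 -0.025 0
```

View pics/c3.png

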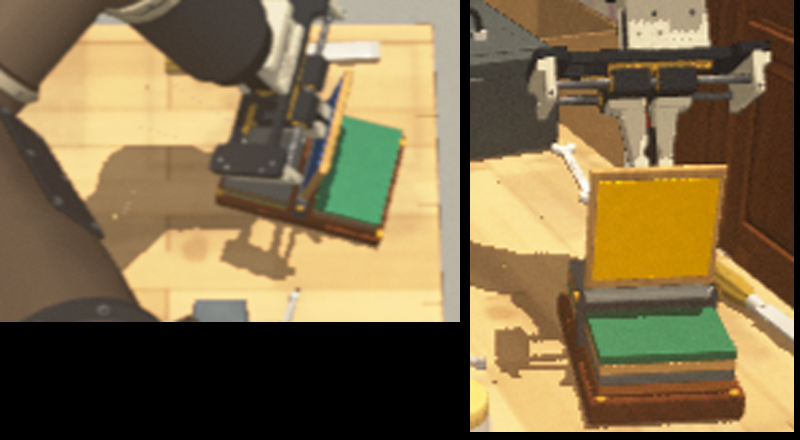

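The board stands just past upright (edge line at top-crop (335,130), side-crop top edge at row 170) with the fingers behind its blue back. I'll continue over.

>>> move_arm(steps="-0.0014 -0.005 0 0.018 -0.005 0; -0.0028 -0.01 -0.0007 0.037 -0.01 0; -0.0041 -0.0153 -0.0015 0.055 -0.015 0; -0.0055 -0.0203 -0.0025 0.073 -0.02 0; -0.0068 -0.0252 -0.0038 0.092 -0.025 0")

```text
t: 7.6
tcp_pos: [597.9, -45.9, 169.1]
tool_rot: [3.142, -0.461, -1.836]
ft_force: [0.7, 1.1, 0.6]
opening: 0.4
grip_force: 0.8
```

>>> move_arm(steps="-0.0013 -0.005 -0.0016 0.018 -0.005 0; -0.0026 -0.0097 -0.0034 0.036 -0.01 0; -0.0039 -0.0144 -0.0055 0.055 -0.015 0; -0.0052 -0.019 -0.0078 0.073 -0.02 0; -0.0064 -0.0234 -0.0103 0.091 -0.025 0")

```text
t: 8.1
tcp_pos: [591.6, -69.2, 158.6]
tool_rot: [-3.141, -0.367, -1.836]
ft_force: [0.7, 2.0, 1.2]
opening: 0.8
grip_force: 0.7
```

>>> move_arm(steps="-0.001 -0.0043 -0.0028 0.018 -0.005 0; -0.0023 -0.0085 -0.0057 0.037 -0.01 0; -0.0034 -0.0125 -0.009 0.055 -0.015 0; -0.0044 -0.0164 -0.0124 0.073 -0.02 0; -0.0054 -0.0201 -0.016 0.092 -0.025 0")

```text
t: 8.6
tcp_pos: [586.1, -89.2, 142.6]
tool_rot: [-3.142, -0.272, -1.836]
ft_force: [0.8, 2.0, 1.3]
opening: 0.4
grip_force: 0.6
```

```bash
python3 - <<'E'
from plan import *
check()
emit([contact(t) for t in np.r_[np.arange(2.47,2.93,.05),2.96,3.0,3.03,3.06,3.08]])
E
```

```text
t 8.6 err [-0.1 -0.3 -0.3] [ 0.002 -0.     0.   ] F [0.8 2.  1.3] q [ 0.32  0.33 -0.37  0.26 -1.04 -0.74]
-0.001 -0.0035 -0.0037 0.018 -0.005 0; -0.0019 -0.0068 -0.0077 0.036 -0.01 0; -0.0027 -0.0099 -0.0119 0.055 -0.015 0; -0.0035 -0.0128 -0.0161 0.073 -0.02 0; -0.0042 -0.0155 -0.0206 0.091 -0.025 0
-0.0007 -0.0024 -0.0046 0.018 -0.005 0; -0.0013 -0.0047 -0.0093 0.037 -0.01 0; -0.0018 -0.0067 -0.0141 0.055 -0.015 0; -0.0023 -0.0084 -0.019 0.073 -0.02 0; -0.0027 -0.0099 -0.024 0.092 -0.025 0
-0.0003 -0.0011 -0.004 0.014 -0.004 0; -0.0005 -0.0019 -0.0081 0.029 -0.008 0; -0.0007 -0.0025 -0.0112 0.04 -0.01 0; -0.0008 -0.0029 -0.0143 0.051 -0.013 0; -0.0009 -0.0032 -0.0163 0.058 -0.015 0
```

>>> move_arm(steps="-0.001 -0.0035 -0.0037 0.018 -0.005 0; -0.0019 -0.0068 -0.0077 0.036 -0.01 0; -0.0027 -0.01 -0.012 0.055 -0.015 0; -0.0035 -0.0128 -0.0161 0.073 -0.02 0; -0.0042 -0.0155 -0.0206 0.091 -0.025 0")

```text
t: 9.1
tcp_pos: [581.9, -104.7, 121.9]
tool_rot: [-3.141, -0.177, -1.836]
ft_force: [0.7, 1.0, -0.4]
opening: 0.1
grip_force: 0.6
```

>>> move_arm(steps="-0.0007 -0.0024 -0.0046 0.018 -0.005 0; -0.0013 -0.0047 -0.0093 0.037 -0.01 0; -0.0018 -0.0067 -0.0141 0.055 -0.015 0; -0.0023 -0.0084 -0.019 0.073 -0.02 0; -0.0027 -0.0099 -0.024 0.092 -0.025 0")

```text
t: 9.6
tcp_pos: [579.2, -114.5, 97.8]
tool_rot: [-3.141, -0.082, -1.836]
ft_force: [0.4, -0.1, 1.7]
opening: 0.5
grip_force: 0.5
```

>>> move_arm(steps="-0.0003 -0.001 -0.004 0.014 -0.004 0; -0.0005 -0.0019 -0.008 0.029 -0.008 0; -0.0007 -0.0025 -0.0112 0.04 -0.01 0; -0.0008 -0.0029 -0.0143 0.051 -0.013 0; -0.0009 -0.0032 -0.0163 0.058 -0.015 0")

```text
t: 10.1
tcp_pos: [578.4, -117.6, 81.7]
tool_rot: [3.141, -0.023, -1.836]
ft_force: [0.8, 0.6, 0.5]
opening: 0.4
grip_force: 0.5
```

```bash
python3 - <<'E'
from plan import *
check()
print(contact(np.pi)[0])
emit([contact(t) for t in (3.09,3.10,3.11,3.125,np.pi)])
E
```

```text
t 10.1 err [-0.  -0.1 -0.3] [ 0.001 -0.     0.   ] F [0.8 0.6 0.5] q [ 0.14  0.35 -0.37  0.03 -0.86 -0.43]
[ 578.30193709 -118.06161134   75.5       ]
-0 -0.0001 -0.0011 0.004 -0.001 0; -0 -0.0002 -0.0021 0.008 -0.002 0; -0.0001 -0.0003 -0.0032 0.011 -0.003 0; -0.0001 -0.0004 -0.0047 0.017 -0.005 0; -0.0001 -0.0005 -0.0065 0.023 -0.007 0
```

>>> move_arm(steps="0 0 -0.001 0.004 -0.001 0; 0 0 -0.002 0.008 -0.002 0; 0 0 -0.0032 0.011 -0.003 0; 0 0 -0.0047 0.017 -0.005 0; -0.0001 -0.0005 -0.0065 0.023 -0.007 0")

```text
t: 10.6
tcp_pos: [578.4, -117.8, 75.5]
tool_rot: [-3.141, 0.001, -1.836]
ft_force: [-3.8, 4.5, 17.1]
opening: 1.0
grip_force: 9.0
```

```bash
python3 - <<'E'
from plan import *
from cell import optics
import cv2
check()
a=optics.snapshot("top")["image"][80:220,200:400,::-1]; b=optics.snapshot("side")["image"][130:290,290:410,::-1]
r=lambda i,k:cv2.resize(i,None,fx=k,fy=k,interpolation=cv2.INTER_CUBIC)
a=r(a,2.3);b=r(b,2.7)
o=np.zeros((440,800,3),np.uint8);o[:a.shape[0],:a.shape[1]]=a;o[:b.shape[0],470:470+b.shape[1]]=b;cv2.imwrite("pics/c4.png",o)
E
```

```text
t 10.6 err [0.1 0.3 0.1] [ 0.001 -0.     0.   ] F [-3.8  4.5 17.1] q [ 0.13  0.36 -0.37 -0.   -0.84 -0.39]
```

View pics/c4.png

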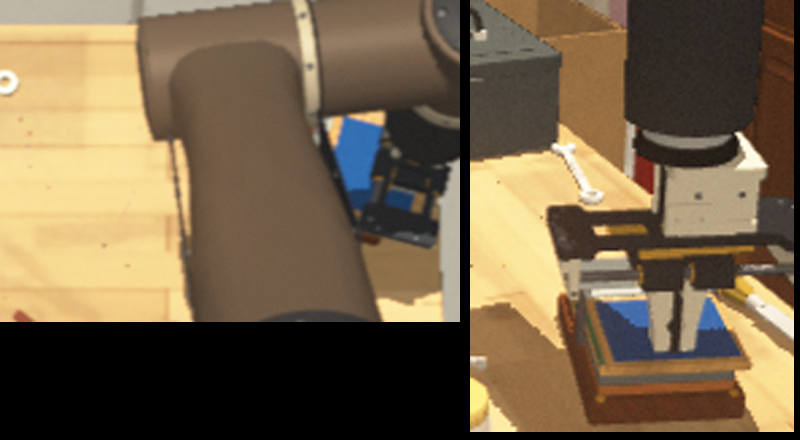

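The board lies blue side up (side-crop (665,335)) and pushes back with 17 N, far more than hinge friction, so it is on its stop. I'll lift away.

>>> move_arm(steps="0 0 0 0 0 0; 0 0 0.003 0 0 0; 0 0 0.01 0 0 0; 0 0 0.03 0 0 0; 0 0 0.06 0 0 0")

```text
t: 11.2
tcp_pos: [577.1, -118.1, 134.8]
tool_rot: [3.138, -0.001, -1.836]
ft_force: [0.4, -0.3, -0.1]
opening: 0.3
grip_force: 0.0
```

>>> move_arm(steps="0 0 0.04 0 0 0; 0 0 0.08 0 0 0; 0 0.02 0.12 0 0 0; 0 0.06 0.16 0 0 0; 0 0.1 0.19 0 0 0")

```text
t: 11.7
tcp_pos: [578.2, -23.0, 324.2]
tool_rot: [-3.139, 0.001, -1.838]
ft_force: [0.6, 0.1, -0.7]
opening: 0.7
grip_force: 0.0
```

>>> move_arm(steps="-0.02 0.04 0 0 0 0; -0.04 0.08 0 0 0 0; -0.06 0.12 0 0 0 0; -0.08 0.16 0 0 0 0; -0.1 0.2 0 0 0 0")

```text
t: 12.2
tcp_pos: [477.1, 178.0, 322.0]
tool_rot: [-3.141, 0.001, -1.836]
ft_force: [1.3, 1.2, 1.6]
opening: 0.6
grip_force: 0.0
```

>>> move_arm(steps="-0.01 0.04 0 0 0 0; -0.02 0.08 0 0 0 0; -0.03 0.12 0 0 0 0; -0.03 0.12 0 0 0 0; -0.03 0.12 0 0 0 0")

```text
t: 12.7
tcp_pos: [447.8, 297.5, 321.4]
tool_rot: [-3.141, -0.0, -1.834]
ft_force: [0.4, 0.0, 0.5]
opening: 0.2
grip_force: 0.0
```

```bash
python3 - <<'E'
from ov import *
from cell import optics,observe
for n in("top","side"): cv2.imwrite(f"pics/{n}9.png",optics.snapshot(n)["image"][:,:,::-1])
over({'top':'pics/top9.png','side':'pics/side9.png'},[604.1,-23,-.265,np.pi],'pics/o9.png')
a=cv2.imread('pics/o9.png'); b=np.hstack([cv2.resize(cv2.imread(f"pics/top{k}.png")[180:300,180:420],None,fx=1.6,fy=1.6) for k in(0,9)])
o=np.zeros((a.shape[0]+b.shape[0],800,3),np.uint8);o[:a.shape[0],:a.shape[1]]=a;o[a.shape[0]:,:b.shape[1]]=b;cv2.imwrite('pics/f.png',o)
s=observe();print(s['t'],s['tcp_pos'],s['ft_force'])
E
```

```text
12.8 [448.33104876 296.26940522 321.649956  ] [-0.7212782  -0.1591215  -0.70141682]
```

View pics/f.png

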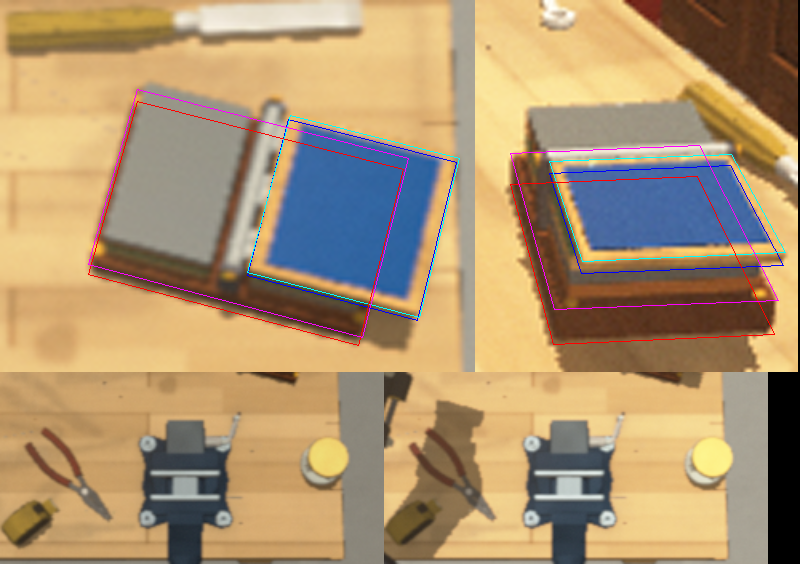

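The final picture shows the board flat on the right, blue up, matching the π-angle outline in both views. The jar, tape measure and pliers have not moved, and the arm is clear.

```bash
python3 -c "from cell import sign_off;print(sign_off())"
```

```text
the job is handed in; nothing more can be done
None
```

The divider board is turned over its spine and lies flat on the right, blue back up. The final pictures match the flat outline, the jar, tape measure and pliers have not moved, the arm is clear of the book, and the job was handed in at about 13 s.

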